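Roll down a strip of glass tiles on a splashback board

ROBOT

A 6-joint arm with a two-finger parallel gripper is mounted at the origin on the work surface. World frame = base frame: x ahead of the robot, y to its left, z up, the work surface at z = 0. Lengths are in m, angles in degrees, forces in N, time in s.
With the tool pointing down it reaches from about 0.4 to 0.825 m from the base axis. Payload 7 kg.
Tool frame: the origin (TCP) lies midway between the tips of the shut fingers; the grasp point (between the pads) lies 19 mm behind it; z points along the fingers, y is the direction in which the jaws open and shut (so a half turn about z gives the same grasp; the last joint's range is limited). The gripper opens to 88 mm and grips with 3 to 60 N. Pads are 19 mm wide; open, the fingers measure 130 mm over their backs; the gripper's body (78 mm by 193 mm) begins 47 mm behind the grasp point.
Start: joints at [-52.477, 20.546, 0.682, 0, -70.136, -16.507], TCP at [0.242, -0.63, 0.227] pointing down, gripper open.
Joint ranges: [-176.03, 176.03], [-82.01, 121.73], [-58.28, 71.71], [-173.87, 95.51], [-174.79, -0.11], [-173.66, 173.66]. Speed limits (degrees/s): [136.94, 136.94, 172.46, 180, 180, 180].

INTERFACE

Orientations are given as [roll, pitch, yaw] about the fixed x, y, z axes, in that order (R = Rz(yaw) Ry(pitch) Rx(roll)).
In Python, from plant import ctrl, snapshot gives the robot as it stands.
- The arm moves only by the shell command python3 -m pendant 'ROWS'. ROWS is JSON, a list of rows, each a list of 7 numbers: the shift along the tool's x, y, z in m, then the turn, a rotation vector about the tool's x, y, z in rad, then the opening, from -1 (shut) to 1 (fully open), so that 0 is half open. In form: [[x, y, z, ax, ay, az, jaw], ...]. A call has 1 to 12 rows; each row is the pose to reach, as a shift and turn from the pose commanded when the call began, along the tool's axes at that moment; what a row does not reach only later rows make up. A row lasts 1/8 s, in which the tool goes at most 62.5 mm and 10.7 degrees, less where a joint would pass 70% of its speed; a pose out of reach is approached as far as the arm can. A call with a gripper value outside its range is refused whole. The fingers move at their own pace and stop on an object; the grip force is fixed at half the most. Time passes only in rows, so rows that repeat a pose let the fingers close. It gives the time, the measured TCP pose, the force and the opening at its end, in the units of the state.
- ctrl.get_obs(): the state, without advancing time (a new reading comes with each control period).
- snapshot(name): name is "scene" or "top" or "wrist"; returns a dict with "image" (480x640x3 uint8, blue, green, red), "mtx" (3x3 intrinsics, pixels), "eye" and "attitude" of the camera in the world; the wrist camera has in their place "tool_from_camera" (4x4, takes a point from camera to tool coordinates, whose origin is the TCP and whose axes are the flange's). Camera axes: x right, y up, looking along -z (the intrinsics and any distortion apply to the point x, -y, -z); pixel columns grow to the right and rows downward; lengths in m; the calibration is good to about 2 mm. The wrist camera is an equidistant fisheye: a pixel r from the principal point sees the ray r / f radians off the axis. A picture is of the moment at which its call begins: read the wrist's pose just before it. There is no depth.
- ctrl.close_job(): hands the job in, once; it reports no verdict.
The state is a dict: "clock": time; "joint_pos": joint angles; "qvel": joint speeds; "tau": joint torques, N m; "tool_pos": TCP position; "orientation": TCP orientation; "force": force on the tool from outside, world axes, zero at the start; "moment": the same for the moment, N m; "opening": finger opening in m.
Only numpy, scipy, OpenCV 4.12 (cv2) and the standard library are available. Lean on these libraries where they do the work, as an engineer would, in place of code of your own. Each camera call takes 0.05 s, during which the arm holds its last target.

TASK

Take the hand roller from its rest and bed the self-adhesive glass tiles on the splashback board: start on the tile beside the aluminium trim and roll along the strip to the last tile at the open end with a firm, steady push of about 15 N, until every tile is down flush with the trim. Never load the glass with 25 N or it cracks. Then set the roller gently back in its rest and leave everything else where it is.

Things in the scene. Friction and masses are not known exactly. Their poses are not given: they have to be found in the camera images.
- roller_grip (a point): Hand roller, 0.35 kg: a black rubber wheel 40 mm across, 56 mm wide, turning freely in a steel fork under a straight wooden grip bar (140 long, 24 wide, 22 mm high). This point: the bar's centre. z up, y along the bar and the wheel's axle, x across the bar, the rolling direction. The wheel's underside is 67 mm straight below. At the start the bar's ends lie in the rest, the wheel hanging free.
- roller_axle (a point): The centre of the rubber wheel, on its axle: 47 mm under the centre of the grip bar and 20 mm above the wheel's underside; same axes as the bar.
- wheel (a joint): Turn angle of the rubber wheel in its fork (rad), 0 at the start; rolling 20 mm turns it 1 rad (either sign). It turns only by rolling on something.
- rest: Dark steel rest, fixed: base 70 x 150 mm, two posts 114 mm apart along its y. Origin: centre of the base's underside, z up. Saddles 70 mm above the worktop take the ends of the grip bar between sloped lips (28 mm apart at the saddle, wider above). Seated, the bar's centre is 81 mm straight above this origin, axes parallel (or half-turned), 17 mm free between fork and post each side.
- rest_seat (a point): The point where the centre of the grip bar lies when the roller is seated: 81 mm straight above the origin of the rest; the rest's axes. The lips beside the saddles reach 86 mm above the worktop, so carry the hanging wheel clear over them and lower it straight down.
- mat: Dark rubber bench mat 300 x 150 mm, fixed on the worktop; on it lies a plywood splashback board (262 x 110 mm) with the strip of tiles. Origin: centre of the mat's underside; z up, x along the strip, away from the aluminium trim at its -x end. Seven glass tiles, each 28 mm along x and 64 mm along y, on y = 0, every 30 mm from x = -90 (tile 1) to +90 mm (tile 7). The rubber gives 0.6 mm under 15 N.
- strip_start (a point): Point on the mat's underside (worktop height) straight below the centre of tile 1, the tile next to the flush aluminium trim (13 mm wide). The mat's axes. The board lies on cork packing of unknown height, so the face of tile 1, once bedded, may be anywhere from 29 to 38 mm above this point (before that up to 4 mm more); no pose shows it.
- strip_end (a point): Point on the mat's underside (worktop height) straight below the centre of tile 7, at the open end. The board is not level: bedded, the face of tile 7 may be anywhere from 26 to 45 mm above this point, from 4 mm lower to 8 mm higher than that of tile 1, rising or falling evenly along the strip; no pose shows it, feel for it. Past tile 7 is bare board, 6 mm lower.
- tile1 (a joint): How far tile 1 (centre at x = -90 mm on the mat) has been pressed down into its foam adhesive (m): 0 to 0.001 at the start, 0.004 when fully bedded and flush with the trim. The adhesive starts to give at about 6 N on a tile, yields gradually and does not spring back.
- tile2 (a joint): How far tile 2 (centre at x = -60 mm on the mat) has been pressed down into its foam adhesive (m): 0 to 0.001 at the start, 0.004 when fully bedded and flush with the trim. The adhesive starts to give at about 6 N on a tile, yields gradually and does not spring back.
- tile3 (a joint): How far tile 3 (centre at x = -30 mm on the mat) has been pressed down into its foam adhesive (m): 0 to 0.001 at the start, 0.004 when fully bedded and flush with the trim. The adhesive starts to give at about 6 N on a tile, yields gradually and does not spring back.
- tile4 (a joint): How far tile 4 (centre at x = 0 mm on the mat) has been pressed down into its foam adhesive (m): 0 to 0.001 at the start, 0.004 when fully bedded and flush with the trim. The adhesive starts to give at about 6 N on a tile, yields gradually and does not spring back.
- tile5 (a joint): How far tile 5 (centre at x = 30 mm on the mat) has been pressed down into its foam adhesive (m): 0 to 0.001 at the start, 0.004 when fully bedded and flush with the trim. The adhesive starts to give at about 6 N on a tile, yields gradually and does not spring back.
- tile6 (a joint): How far tile 6 (centre at x = 60 mm on the mat) has been pressed down into its foam adhesive (m): 0 to 0.001 at the start, 0.004 when fully bedded and flush with the trim. The adhesive starts to give at about 6 N on a tile, yields gradually and does not spring back.
- tile7 (a joint): How far tile 7 (centre at x = 90 mm on the mat) has been pressed down into its foam adhesive (m): 0 to 0.001 at the start, 0.004 when fully bedded and flush with the trim. The adhesive starts to give at about 6 N on a tile, yields gradually and does not spring back.
- pot: Empty blue enamel pot, 184 mm across, 105 mm high, two side handles. Bystander. Origin: centre of its underside.
- spoon_rest: White ceramic spoon rest, 92 mm dish, 12 mm high, with an 80 mm tail. Bystander. Origin: underside, centre of the dish.
- pestle: Wooden pestle lying on its side, 168 mm long, 38 mm thick. Bystander. Origin: its middle, on the worktop.
- mortar: Grey stone mortar, 136 mm across, 75 mm high. Bystander. Origin: centre of its underside.
- cup: Yellow plastic measuring cup with a handle, 72 mm across, 85 mm high. Bystander. Origin: centre of its underside.
- spare_tiles: Stack of three spare glass tiles, 28 x 64 mm, 18 mm high. Bystander. Origin: centre of its underside.
Mind the look-alikes: they are no part of the job. What is meant by the part that bears roller_grip is not turquoise, and is the smaller of those in its own colour.

How it is judged:
By the outcome, as a careful person would: the job done as asked, in the order asked, and still so for the second after the job is handed in, with the robot touching nothing.
It also fails if it takes over 72 s, if anything falls off the work surface, if the arm or the gripper's body presses on something with over 40 N, if the wrist force passes 120 N, or if a joint passes its speed limit or range.

## Working session

There is one attempt and no reset: what is moved stays moved. The work goes in short steps, Python scripts to look and compute and a shell command to move; the robot and the scene stay as the last step left them, time stands still between calls to the robot, and variables do not carry over. Pictures are saved under pics/ and viewed, and the job is handed in when it is done.

```bash
ls; mkdir -p pics; python3 - <<'E'
from plant import ctrl,snapshot
import cv2
print(ctrl.get_obs())
for n in ["scene","top","wrist"]:
    s=snapshot(n); cv2.imwrite(f"pics/{n}0.png",s["image"])
    print(n,{k:v for k,v in s.items() if k!="image"})
E
```

```text
pics
{'clock': 0.0, 'joint_pos': array([-5.24769392e+01,  2.05914414e+01,  6.34923988e-01, -2.17531497e-02,
       -7.01349249e+01, -1.65079408e+01]), 'qvel': array([-0.08216101,  0.01959326, -0.06102582, -0.13019392,  0.07965918,
        0.0420509 ]), 'tau': array([-3.04068762e-04, -5.82717705e+01,  2.93073070e+01,  6.99728519e+00,
        7.17966323e-03, -1.61358962e-04]), 'tool_pos': array([ 0.24189195, -0.62965631,  0.22562621]), 'orientation': array([ 1.79906516e+02, -6.37941995e-03, -1.58992283e+02]), 'force': array([-0.16359368, -0.50847832,  0.05220428]), 'moment': array([-0.07248615,  0.01411885,  0.02430323]), 'opening': 0.0877556775423059}
scene {'mtx': array([[595.58264649,   0.        , 320.00929018],
       [  0.        , 595.58264649, 246.38847802],
       [  0.        ,   0.        ,   1.        ]]), 'eye': array([ 1.3932658 , -0.55514843,  1.12996951]), 'attitude': array([42.05497912, -0.30166513, 64.56279478])}
top {'mtx': array([[546.26488786,   0.        , 318.82460983],
       [  0.        , 546.26488786, 239.87535032],
       [  0.        ,   0.        ,   1.        ]]), 'eye': array([ 0.3566988 , -0.14506584,  1.46496508]), 'attitude': array([  6.77605382,   1.69349156, -91.35878284])}
wrist {'mtx': array([[371.64829954,   0.        , 312.01833834],
       [  0.        , 371.64829954, 242.3717346 ],
       [  0.        ,   0.        ,   1.        ]]), 'tool_from_camera': array([[-3.16714027e-04,  9.68000763e-01,  2.50947053e-01,
         6.74077622e-02],
       [ 9.99999940e-01,  3.41278333e-04, -5.43687550e-05,
         2.36486137e-04],
       [-1.38271788e-04,  2.50947021e-01, -9.68000813e-01,
        -1.59525262e-01],
       [ 0.00000000e+00,  0.00000000e+00,  0.00000000e+00,
         1.00000000e+00]])}
```

View pics/scene0.png

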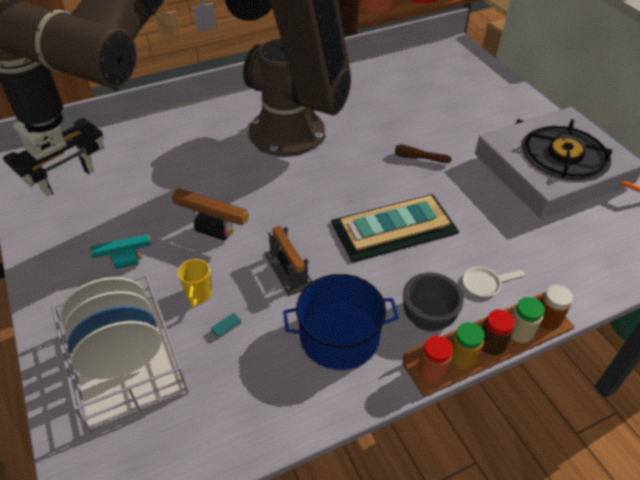

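View pics/top0.png

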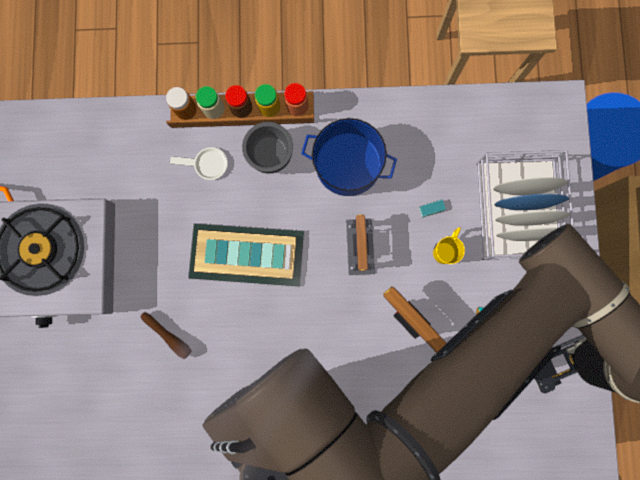

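View pics/wrist0.png

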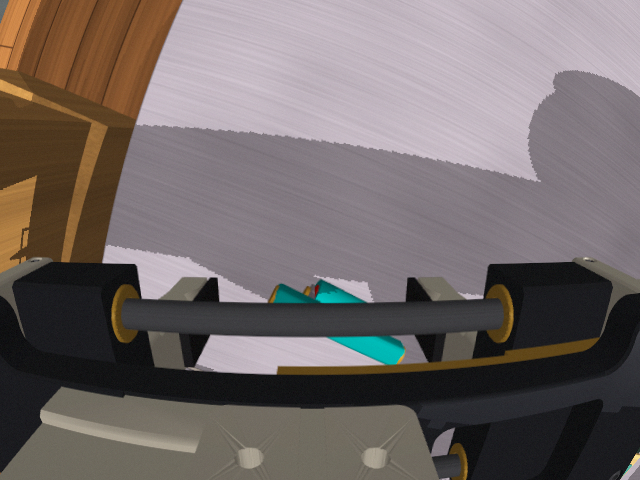

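Candidates for the roller: the wooden-grip roller in the dark rest (scene 290,250; top 362,242), the larger wooden-grip roller lying free (scene 210,208; top 412,318), and the turquoise one (scene 122,248). The small one in the rest fits the description. The trim is at the right end of the board (top 292,257). I'll check both in close crops.

```bash
cat > h.py <<'E'
import numpy as np, cv2
from scipy.spatial.transform import Rotation as R
from scipy.optimize import least_squares
from plant import ctrl,snapshot
def rpy(a): return R.from_euler('xyz',a,degrees=True).as_matrix()
def proj(s,P):
    P=np.atleast_2d(P); Rc=rpy(s["attitude"]); c=(P-s["eye"])@Rc
    v=c*[1,-1,-1]; K=s["mtx"]
    return np.c_[K[0,0]*v[:,0]/v[:,2]+K[0,2],K[1,1]*v[:,1]/v[:,2]+K[1,2]]
def ray(s,px,z):
    px=np.atleast_2d(px).astype(float);K=s["mtx"]
    d=np.c_[(px[:,0]-K[0,2])/K[0,0],-(px[:,1]-K[1,2])/K[1,1],-np.ones(len(px))]@rpy(s["attitude"]).T
    return s["eye"]+d*((z-s["eye"][2])/d[:,2])[:,None]
def wcam(s,o):
    T=np.eye(4);T[:3,:3]=rpy(o["orientation"]);T[:3,3]=o["tool_pos"]
    return T@s["tool_from_camera"]
def wproj(s,T,P):
    P=np.atleast_2d(P);c=(P-T[:3,3])@T[:3,:3];v=c*[1,-1,-1];K=s["mtx"]
    rr=np.hypot(v[:,0],v[:,1]);th=np.arctan2(rr,v[:,2]);k=K[0,0]*th/np.maximum(rr,1e-9)
    return np.c_[v[:,0]*k+K[0,2],v[:,1]*k+K[1,2]]
def wray(s,T,px,z):
    px=np.atleast_2d(px).astype(float);K=s["mtx"];u=(px-K[:2,2])/K[0,0];r=np.hypot(*u.T)
    k=np.sin(r)/np.maximum(r,1e-9);d=np.c_[u[:,0]*k,-u[:,1]*k,-np.cos(r)]@T[:3,:3].T
    return T[:3,3]+d*((z-T[2,3])/d[:,2])[:,None]
E
python3 - <<'E'
import cv2,numpy as np
t=cv2.imread("pics/top0.png");s=cv2.imread("pics/scene0.png")
cv2.imwrite("pics/c1.png",cv2.resize(t[210:295,180:390],None,fx=3.8,fy=3.8,interpolation=cv2.INTER_CUBIC))
cv2.imwrite("pics/c2.png",cv2.resize(s[180:300,160:460],None,fx=2.6,fy=2.6,interpolation=cv2.INTER_CUBIC))
E
```

```text
(no output)
```

View pics/c1.png

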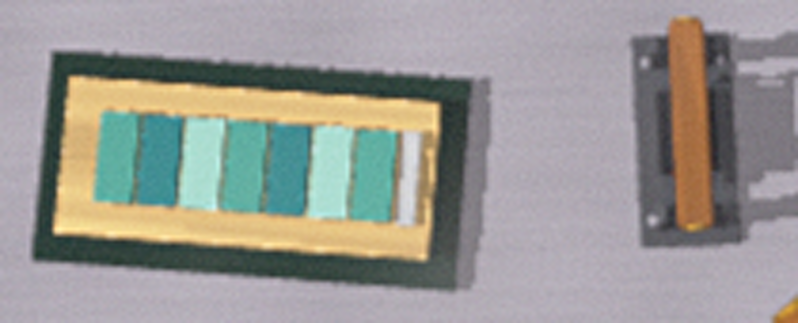

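View pics/c2.png

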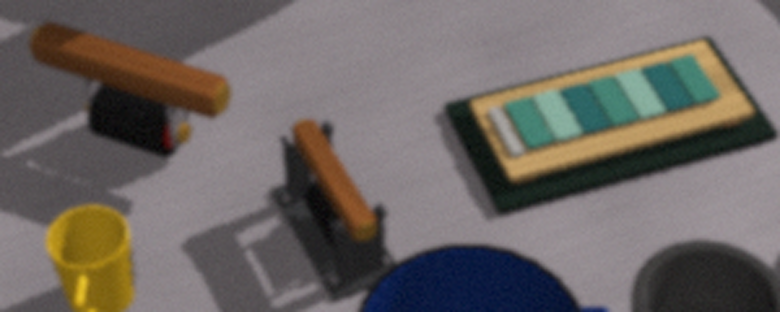

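```bash
python3 - <<'E'
from h import *
s=snapshot("top")
def o(l): return (np.array(l)+.5)/3.8-.5+[180,210]
mat=o([(52,52),(470,80),(455,289),(33,259)])
bar=o([(672,17),(702,18),(712,229),(678,230)])
base=o([(632,36),(735,36),(744,242),(642,246)])
strip=o([(103,112),(418,133),(412,226),(95,201)]) # tile7 far -> trim 
for n,p,z in(("mat",mat,.008),("bar",bar,.092),("base",base,.006),("strip",strip,.04)):
    W=ray(s,p,z); print(n,W.mean(0).round(4),np.linalg.norm(np.roll(W,-1,0)-W,axis=1).round(4))
    e=[W[0]-W[3],W[1]-W[2],W[1]-W[0],W[2]-W[3]]
    print([round(float(np.degrees(np.arctan2(v[1],v[0]))),2) for v in e])
E
```

```text
mat [0.4974 0.091  0.008 ] [0.2999 0.1481 0.2994 0.148 ]
[-5.03, -5.24, -95.45, -95.46]
bar [ 0.5126 -0.2159  0.092 ] [0.02   0.1412 0.0224 0.1425]
[-0.23, 0.75, -93.58, -89.78]
base [ 0.5107 -0.218   0.006 ] [0.073  0.1461 0.0715 0.1492]
[1.0, 0.44, -91.63, -89.21]
strip [0.4953 0.0825 0.04  ] [0.2203 0.0645 0.2208 0.0622]
[-5.11, -4.68, -95.37, -95.97]
```

```bash
cat >> h.py <<'E'
def go(p,yaw=None,o=None):
    o=o or ctrl.get_obs(); M=rpy(o["orientation"]); d=M.T@(np.array(p)-o["tool_pos"])
    if yaw is None: t=None
    else: t=R.from_matrix(M.T@rpy([180,0,yaw])).as_rotvec().round(4)
    print("pos",o["tool_pos"].round(4),"rpy",o["orientation"].round(2),"t",round(o["clock"],2)); print("shift",d.round(4),"turn",t)
E
python3 - <<'E'
from h import *
go([.50,-.217,.24],-179.6)
E
```

```text
pos [ 0.2419 -0.6299  0.226 ] rpy [ 1.7995e+02 -1.0000e-02 -1.5899e+02] t 0.2
shift [-0.3889  0.2929 -0.0138] turn [ 9.000e-04 -3.000e-04  3.597e-01]
```

```bash
python3 -m pendant '[[-0.03,0.02,-0.005,0,0,0.03,1],[-0.07,0.055,-0.015,0,0,0.08,1],[-0.12,0.09,-0.015,0,0,0.12,1],[-0.17,0.13,-0.015,0,0,0.17,1],[-0.22,0.165,-0.015,0,0,0.21,1],[-0.27,0.203,-0.014,0,0,0.26,1],[-0.32,0.24,-0.014,0,0,0.30,1],[-0.36,0.27,-0.014,0,0,0.34,1],[-0.38,0.285,-0.014,0,0,0.36,1],[-0.389,0.293,-0.014,0,0,0.36,1],[-0.389,0.293,-0.014,0,0,0.36,1],[-0.389,0.293,-0.014,0,0,0.36,1]]'
python3 - <<'E'
from h import *
o=ctrl.get_obs();s=snapshot("wrist");cv2.imwrite("pics/w1.png",s["image"])
import pickle;pickle.dump((o,s),open("w1.pkl","wb"));print(o["tool_pos"],o["orientation"],o["force"],o["clock"])
t=snapshot("top");cv2.imwrite("pics/t1.png",t["image"]);pickle.dump(t,open("t1.pkl","wb"))
E
```

```text
clock: 1.7
tool_pos: [0.4996, -0.2178, 0.2405]
orientation: [-180.0, -0.0, -179.6]
force: [-0.0, -0.3, -0.8]
opening: 0.0877
[ 0.49959198 -0.21776585  0.24053002] [-1.79998057e+02 -1.32646914e-02 -1.79641803e+02] [-0.02835303 -0.26691172 -0.8358193 ] 1.7
```

View pics/w1.png

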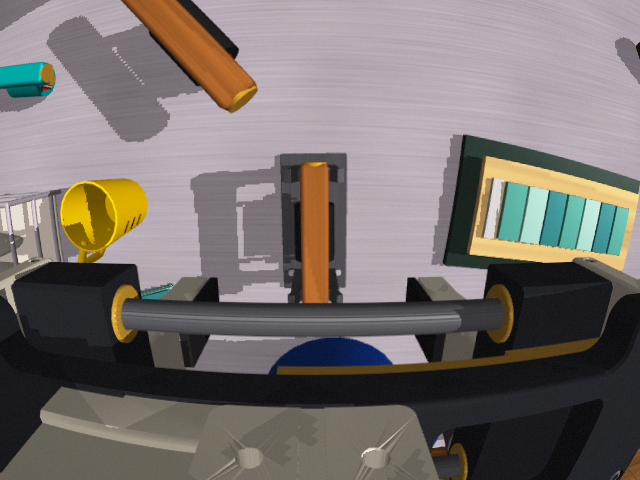

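The bar lies along x, centred between the fingers. Its near end is at (313,163), and the rest base's near corners are at (281,153) and (346,153). I'll zoom for a fit.

```bash
python3 - <<'E'
import cv2
s=cv2.imread("pics/w1.png")
cv2.imwrite("pics/w1a.png",cv2.resize(s[145:305,255:375],None,fx=3.7,fy=3.7,interpolation=cv2.INTER_CUBIC))
cv2.imwrite("pics/w1b.png",cv2.resize(s[125:275,430:640],None,fx=3.8,fy=3.8,interpolation=cv2.INTER_CUBIC))
E
```

```text
(no output)
```

View pics/w1a.png

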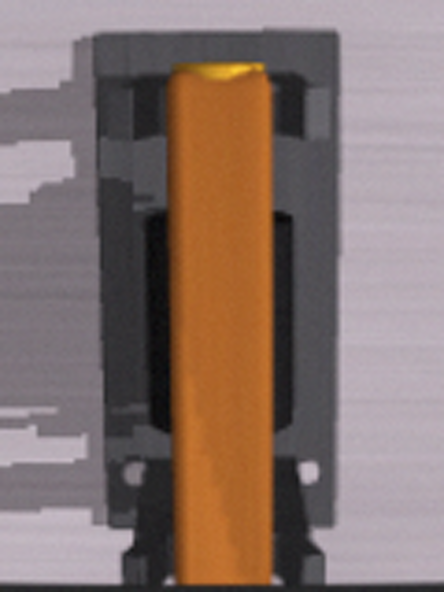

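View pics/w1b.png

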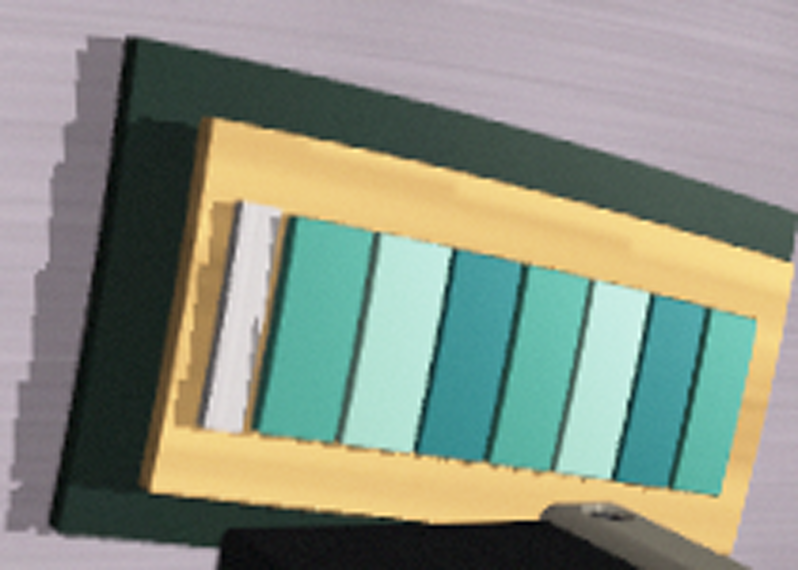

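```bash
python3 - <<'E'
from h import *
import pickle
o,s=pickle.load(open("w1.pkl","rb"));T=wcam(s,o)
f=lambda l,off,k:(np.array(l)+.5)/k-.5+off
print("bar L/R",wray(s,T,f([(172,82),(268,82),(178,580),(271,580)],[255,145],3.7),.090).round(4))
b=wray(s,T,f([(95,33),(339,31),(336,525),(105,527)],[255,145],3.7),.005);print("base",b.round(4),b.mean(0),np.linalg.norm(np.roll(b,-1,0)-b,axis=1))
g=lambda l:f(l,[430,125],3.8)
m=wray(s,T,g([(128,38),(53,528)]),.008);print("mat",m.round(4),np.linalg.norm(m[0]-m[1]))
for z in(.035,.04,.045):
  st=wray(s,T,g([(287,216),(256,431),(756,318),(719,495),(242,202),(203,430)]),z);print(z,st.round(4)[:,:2].tolist(),np.linalg.norm(st[0]-st[1]),np.linalg.norm(st[2]-st[3]),np.linalg.norm(st[0]-st[2]),np.linalg.norm(st[1]-st[3]),np.linalg.norm(st[4]-st[5]))
E
```

```text
bar L/R [[ 0.4477 -0.2269  0.09  ]
 [ 0.4476 -0.2054  0.09  ]
 [ 0.5678 -0.2256  0.09  ]
 [ 0.5677 -0.2028  0.09  ]]
base [[ 0.4378 -0.2514  0.005 ]
 [ 0.4368 -0.1818  0.005 ]
 [ 0.5863 -0.1789  0.005 ]
 [ 0.5873 -0.2501  0.005 ]] [ 0.51204817 -0.21553669  0.005     ] [0.06961928 0.14954455 0.0712726  0.14953327]
mat [[ 0.4102 -0.0516  0.008 ]
 [ 0.5581 -0.065   0.008 ]] 0.14851335672050686
0.035 [[0.4576, -0.0096], [0.5206, -0.0131], [0.4776, 0.2017], [0.5417, 0.1966], [0.4546, -0.0249], [0.5204, -0.0311]] 0.06301207063684688 0.06429960464047021 0.21227367004357947 0.2107621303119092 0.06614069037641568
0.04 [[0.4573, -0.0124], [0.5193, -0.0159], [0.477, 0.196], [0.5402, 0.1909], [0.4543, -0.0276], [0.5192, -0.0336]] 0.06214905990496845 0.06341895989575022 0.20936637857559054 0.20787554083001442 0.06523483019705957
0.045 [[0.4569, -0.0153], [0.5181, -0.0188], [0.4764, 0.1902], [0.5387, 0.1852], [0.454, -0.0302], [0.518, -0.0362]] 0.06128604917309007 0.06253831515103028 0.20645908710760152 0.20498895134811973 0.0643289700177035
```

```bash
python3 - <<'E'
from h import *
go([.513,-.2153,.064],-179.2)
E
```

```text
pos [ 0.4996 -0.2179  0.2406] rpy [-180.     -0.   -179.67] t 1.8
shift [-0.0134  0.0025  0.1766] turn [-0.     -0.     -0.0083]
```

```bash
python3 -m pendant '[[-0.005,0.001,0.02,0,0,-0.004,1],[-0.0134,0.0025,0.06,0,0,-0.008,1],[-0.0134,0.0025,0.1,0,0,-0.008,1],[-0.0134,0.0025,0.13,0,0,-0.008,1],[-0.0134,0.0025,0.15,0,0,-0.008,1],[-0.0134,0.0025,0.165,0,0,-0.008,1],[-0.0134,0.0025,0.1735,0,0,-0.008,1],[-0.0134,0.0025,0.1765,0,0,-0.008,1],[-0.0134,0.0025,0.1765,0,0,-0.008,1]]'
python3 - <<'E'
from h import *
s=snapshot("scene")["image"];w=snapshot("wrist")["image"]
cv2.imwrite("pics/s2.png",cv2.resize(s[170:320,180:380],None,fx=3.8,fy=3.8));cv2.imwrite("pics/w2.png",w)
E
```

```text
clock: 2.92
tool_pos: [0.5138, -0.2146, 0.0645]
orientation: [-180.0, 0.0, -179.2]
force: [1.1, -0.6, 0.4]
opening: 0.088
```

View pics/s2.png

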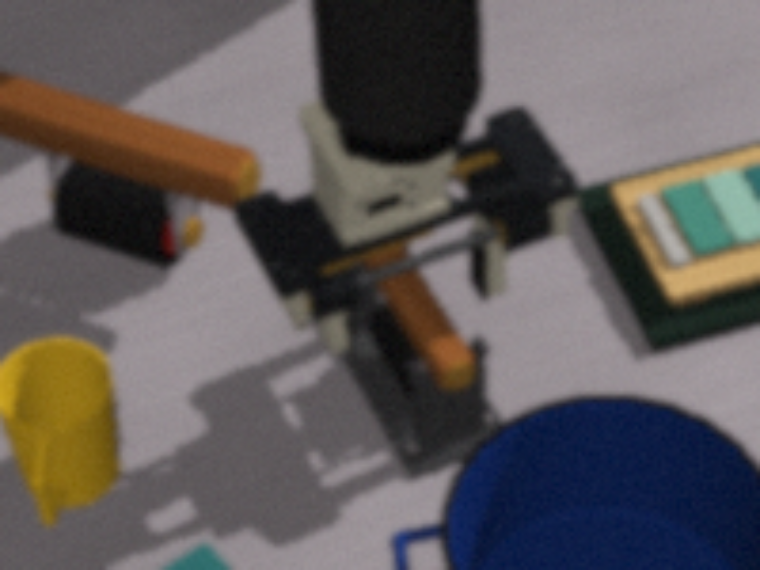

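View pics/w2.png

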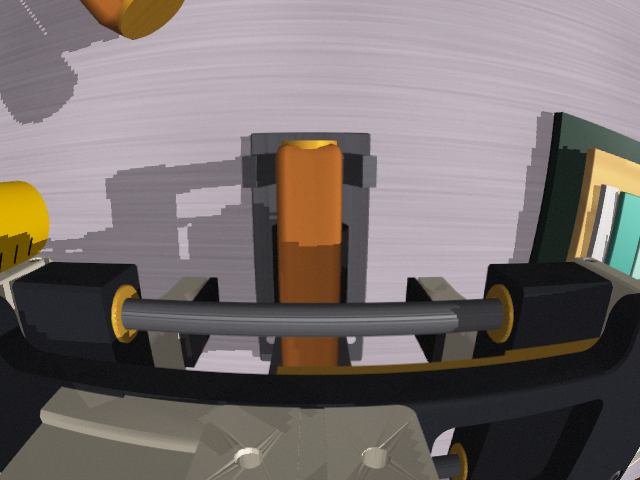

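The bar (w2, 310,300) is centred between the fingers at (185,320) and (440,320), and nothing touches. Closing now.

```bash
python3 -m pendant '[[0,0,0,0,0,0,-1],[0,0,0,0,0,0,-1],[0,0,0,0,0,0,-1],[0,0,0,0,0,0,-1],[0,0,0,0,0,0,-1],[0,0,0,0,0,0,-1]]'; python3 -c "
from h import *
o=ctrl.get_obs();print(o['opening'],o['moment'],o['qvel'].round(1))"
```

```text
clock: 3.78
tool_pos: [0.5135, -0.2145, 0.064]
orientation: [-180.0, -0.0, -179.2]
force: [-0.1, 0.5, -0.8]
opening: 0.0333
0.033347263914049824 [ 0.00107335 -0.01536876  0.02417985] [ 0.   0.   0.  -0.1 -0.1 -0. ]
```

```bash
python3 -m pendant '[[0,0,0,0,0,0,-1],[0,0,0,0,0,0,-1],[0,0,0,0,0,0,-1]]'; python3 -c "
from h import *
o=ctrl.get_obs();print(o['opening'],o['moment'],o['qvel'].round(1),o['force'])"
```

```text
clock: 4.15
tool_pos: [0.5135, -0.2145, 0.0641]
orientation: [-180.0, 0.0, -179.2]
force: [0.1, -1.1, -0.1]
opening: 0.024
0.023974930579161505 [-0.31876447 -0.03055609  0.0204445 ] [ 0.1  0.  -0.   0.   0.1 -0. ] [ 0.0743295  -1.09090404 -0.12529668]
```

```bash
python3 -m pendant '[[0,0,-0.003,0,0,0,-1],[0,0,-0.012,0,0,0,-1],[0,0,-0.025,0,0,0,-1],[0,0,-0.042,0,0,0,-1],[0,0,-0.06,0,0,0,-1],[0,0,-0.078,0,0,0,-1],[0,0,-0.09,0,0,0,-1],[0,0,-0.095,0,0,0,-1],[0,0,-0.095,0,0,0,-1]]'
python3 - <<'E'
from h import *
s=snapshot("scene")["image"]
cv2.imwrite("pics/s3.png",cv2.resize(s[130:310,180:400],None,fx=3.2,fy=3.2))
go([.4891,.0014,.12],-185.35);o=ctrl.get_obs();print(o["force"],o["moment"])
E
```

```text
clock: 5.28
tool_pos: [0.5134, -0.2144, 0.1592]
orientation: [180.0, 0.0, -179.2]
force: [-1.5, 0.5, -3.2]
opening: 0.0239
pos [ 0.5132 -0.2144  0.1587] rpy [ 1.7998e+02 -3.0000e-02 -1.7916e+02] t 5.33
shift [0.0209 0.2161 0.0388] turn [ 0.0002 -0.0006  0.108 ]
[-0.28930969 -0.82358793 -3.3693838 ] [-0.02850313  0.01244194  0.01018302]
```

View pics/s3.png

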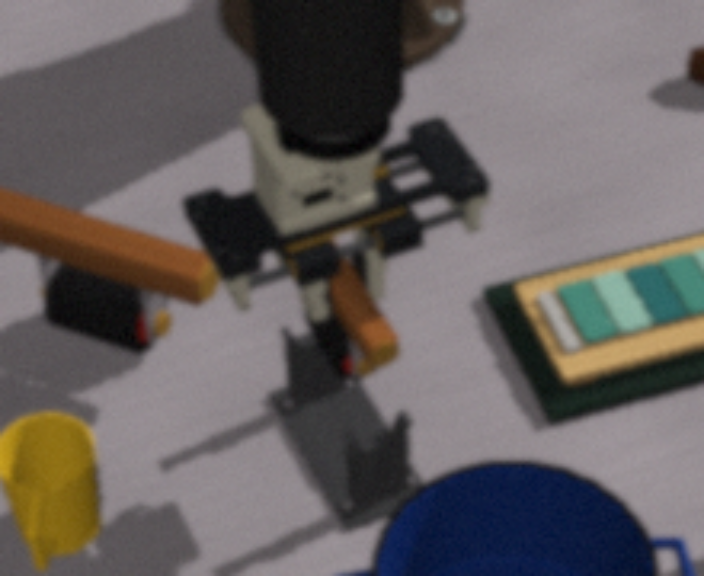

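```bash
python3 -m pendant '[[0.001,0.012,0,0,0,0.005,-1],[0.004,0.04,0,0,0,0.02,-1],[0.008,0.075,0,0,0,0.04,-1],[0.012,0.115,0,0,0,0.06,-1],[0.016,0.155,0,0,0,0.08,-1],[0.019,0.19,0.005,0,0,0.1,-1],[0.021,0.208,0.015,0,0,0.107,-1],[0.021,0.2145,0.03,0,0,0.107,-1],[0.021,0.2145,0.042,0,0,0.107,-1],[0.021,0.2145,0.049,0,0,0.107,-1],[0.021,0.2145,0.051,0,0,0.107,-1],[0.021,0.2145,0.051,0,0,0.107,-1]]'
python3 - <<'E'
from h import *
o=ctrl.get_obs();s=snapshot("scene")["image"]
cv2.imwrite("pics/s4.png",cv2.resize(s[120:300,270:490],None,fx=3.6,fy=3.3))
w=snapshot("wrist");cv2.imwrite("pics/w4.png",w["image"])
print(o["tool_pos"],o["orientation"],o["force"],o["moment"])
E
```

```text
clock: 6.82
tool_pos: [0.4895, -0.0008, 0.1081]
orientation: [-180.0, -0.0, 174.7]
force: [0.2, 0.2, -2.6]
opening: 0.024
[ 0.48946333 -0.00075194  0.10808772] [-1.79992210e+02 -5.39469515e-04  1.74677056e+02] [ 0.19858902  0.22768171 -2.56482022] [-0.00473279  0.00888281  0.02540536]
```

View pics/s4.png

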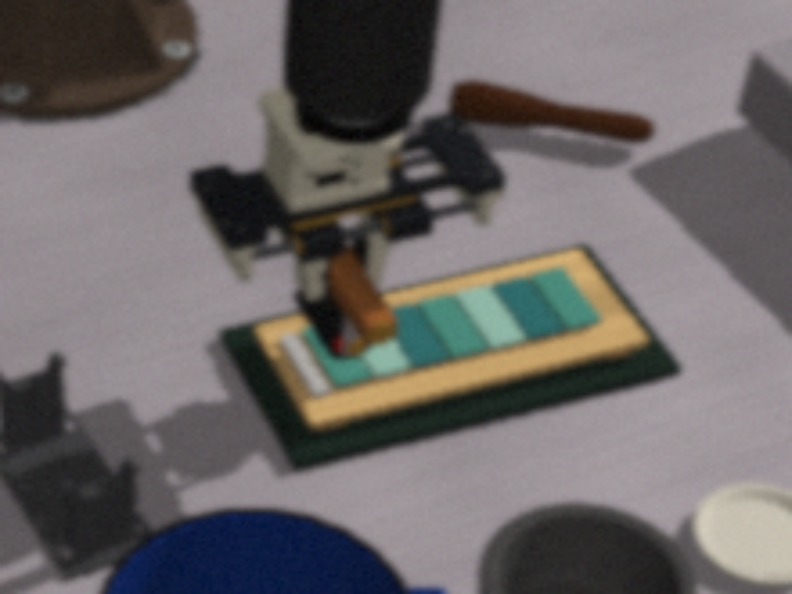

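View pics/w4.png

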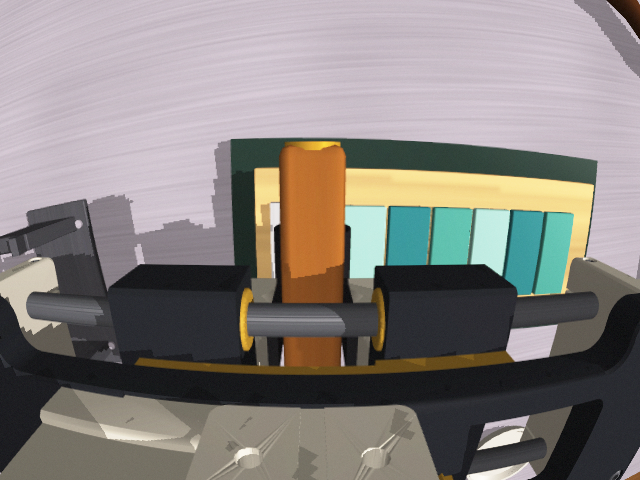

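```bash
python3 -m pendant '[[0,0,0.004,0,0,0,-1],[0,0,0.009,0,0,0,-1],[0,0,0.012,0,0,0,-1],[0,0,0.0135,0,0,0,-1],[0,0,0.0145,0,0,0,-1],[0,0,0.015,0,0,0,-1],[0,0,0.0155,0,0,0,-1]]'
```

```text
clock: 7.8
tool_pos: [0.4894, -0.0003, 0.0926]
orientation: [180.0, 0.0, 174.7]
force: [0.0, 0.3, -3.4]
opening: 0.0237
```

```bash
python3 -m pendant '[[0,0,0.0005,0,0,0,-1],[0,0,0.001,0,0,0,-1],[0,0,0.0015,0,0,0,-1],[0,0,0.002,0,0,0,-1]]'
```

```text
clock: 8.3
tool_pos: [0.4893, -0.0003, 0.0905]
orientation: [180.0, -0.0, 174.7]
force: [1.0, -0.6, -3.6]
opening: 0.0234
```

```bash
python3 -m pendant '[[0,0,0.0005,0,0,0,-1],[0,0,0.001,0,0,0,-1],[0,0,0.0015,0,0,0,-1],[0,0,0.002,0,0,0,-1]]'
```

```text
clock: 8.8
tool_pos: [0.4893, -0.0003, 0.0885]
orientation: [-180.0, 0.0, 174.7]
force: [0.3, 0.2, -3.4]
opening: 0.0238
```

```bash
python3 -m pendant '[[0,0,0.0005,0,0,0,-1],[0,0,0.001,0,0,0,-1],[0,0,0.0015,0,0,0,-1]]'
```

```text
clock: 9.18
tool_pos: [0.4893, -0.0003, 0.087]
orientation: [180.0, 0.0, 174.7]
force: [0.8, 0.4, -3.5]
opening: 0.0236
```

Underside is now at about 36.9 mm with no contact yet.

```bash
python3 -m pendant '[[0,0,0.0005,0,0,0,-1],[0,0,0.001,0,0,0,-1],[0,0,0.0015,0,0,0,-1]]'
```

```text
clock: 9.55
tool_pos: [0.4895, -0.0003, 0.0859]
orientation: [180.0, 0.0, 174.7]
force: [-1.7, 0.3, 2.8]
opening: 0.0239
```

```bash
python3 -m pendant '[[0,0,0.0003,0,0,0,-1],[0,0,0.0006,0,0,0,-1],[0,0,0.0009,0,0,0,-1]]'
```

```text
clock: 9.93
tool_pos: [0.4894, -0.0003, 0.0847]
orientation: [180.0, 0.0, 174.7]
force: [-1.3, -0.8, 1.4]
opening: 0.0236
```

```bash
python3 -m pendant '[[0,0,0.0003,0,0,0,-1],[0,0,0.0006,0,0,0,-1],[0,0,0.0009,0,0,0,-1]]'; python3 -m pendant '[[0,0,0.0003,0,0,0,-1],[0,0,0.0006,0,0,0,-1]]'
```

```text
clock: 10.3
tool_pos: [0.4894, -0.0003, 0.0838]
orientation: [180.0, 0.0, 174.7]
force: [-0.3, -0.1, 2.5]
opening: 0.0238
clock: 10.55
tool_pos: [0.4894, -0.0003, 0.0832]
orientation: [180.0, 0.0, 174.7]
force: [-1.0, -0.1, 1.6]
opening: 0.0234
```

```bash
python3 -m pendant '[[0,0,0.0003,0,0,0,-1],[0,0,0.0006,0,0,0,-1]]'; python3 -m pendant '[[0,0,0.0001,0,0,0,-1]]'
```

```text
clock: 10.8
tool_pos: [0.4895, -0.0003, 0.0827]
orientation: [180.0, 0.0, 174.7]
force: [-2.3, 0.7, 5.3]
opening: 0.0238
clock: 10.92
tool_pos: [0.4895, -0.0003, 0.0827]
orientation: [180.0, 0.0, 174.7]
force: [-1.3, -0.6, 5.7]
opening: 0.024
```

```bash
python3 -m pendant '[[0,0,0.0002,0,0,0,-1],[0,0,0.0002,0,0,0,-1]]'; python3 -m pendant '[[0,0,0.0002,0,0,0,-1],[0,0,0.0002,0,0,0,-1]]'
```

```text
clock: 11.18
tool_pos: [0.4895, -0.0003, 0.0826]
orientation: [180.0, 0.0, 174.7]
force: [-2.3, 0.1, 6.5]
opening: 0.0236
clock: 11.42
tool_pos: [0.4895, -0.0003, 0.0825]
orientation: [180.0, 0.0, 174.7]
force: [-2.4, -0.0, 6.9]
opening: 0.0233
```

```bash
python3 -m pendant '[[0,0,0.0002,0,0,0,-1],[0,0,0.0003,0,0,0,-1],[0,0,0.0003,0,0,0,-1]]'; python3 -c "
from h import *
o=ctrl.get_obs();print(o['force'],o['moment'],o['tool_pos'])"
```

```text
clock: 11.8
tool_pos: [0.4896, -0.0003, 0.0824]
orientation: [180.0, 0.0, 174.7]
force: [-2.4, -0.0, 9.4]
opening: 0.0236
[-2.35169367 -0.03847654  9.43594384] [0.03433032 1.06928564 0.00305912] [ 4.89580746e-01 -2.92188576e-04  8.24218664e-02]
```

```bash
python3 - <<'E'
from h import *
w=snapshot("wrist")["image"];cv2.imwrite("pics/w5.png",w)
a=cv2.imread("pics/w4.png")[130:380,200:420]
cv2.imwrite("pics/cmp5.png",np.hstack([cv2.resize(a,None,fx=1.8,fy=1.8),cv2.resize(w[130:380,200:420],None,fx=1.8,fy=1.8)]))
E
```

```text
(no output)
```

View pics/cmp5.png

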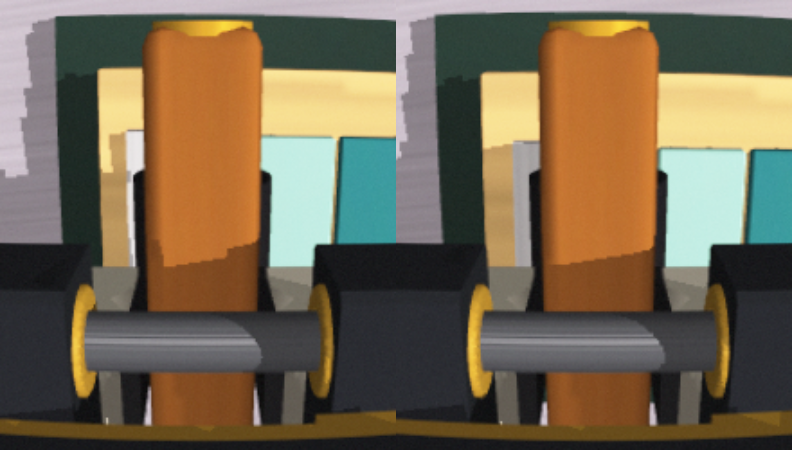

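```bash
python3 -m pendant '[[0,0.0005,0.0001,0,0,0,-1],[0,0.0015,0.0001,0,0,0,-1],[0,0.003,0.0001,0,0,0,-1],[0,0.0045,0.0001,0,0,0,-1],[0,0.006,0.0001,0,0,0,-1]]'
```

```text
clock: 12.48
tool_pos: [0.4902, 0.0057, 0.0824]
orientation: [-180.0, 0.0, 174.7]
force: [-2.7, 0.1, 10.0]
opening: 0.0238
```

```bash
python3 -m pendant '[[0,0.0015,0.0001,0,0,0,-1],[0,0.003,0.0001,0,0,0,-1],[0,0.0045,0.0001,0,0,0,-1],[0,0.006,0.0001,0,0,0,-1]]'
```

```text
clock: 12.98
tool_pos: [0.4906, 0.011, 0.0823]
orientation: [-179.9, 0.0, 174.7]
force: [-2.2, -3.6, 10.6]
opening: 0.0241
```

```bash
python3 -m pendant '[[0,0.0015,0,0,0,0,-1],[0,0.003,0,0,0,0,-1],[0,0.0045,0,0,0,0,-1],[0,0.006,0,0,0,0,-1]]'
```

```text
clock: 13.48
tool_pos: [0.4913, 0.0176, 0.0823]
orientation: [180.0, 0.0, 174.7]
force: [-2.0, 0.4, 9.5]
opening: 0.0236
```

```bash
python3 -m pendant '[[0,0.0015,0.0001,0,0,0,-1],[0,0.003,0.0001,0,0,0,-1],[0,0.0045,0.0001,0,0,0,-1],[0,0.006,0.0001,0,0,0,-1]]'
```

```text
clock: 13.98
tool_pos: [0.4919, 0.0237, 0.0822]
orientation: [180.0, 0.0, 174.7]
force: [-2.8, -0.0, 9.9]
opening: 0.0234
```

```bash
python3 -m pendant '[[0,0.0015,0,0,0,0,-1],[0,0.003,0,0,0,0,-1],[0,0.0045,0,0,0,0,-1],[0,0.006,0,0,0,0,-1]]'
```

```text
clock: 14.48
tool_pos: [0.4925, 0.0297, 0.0822]
orientation: [180.0, 0.1, 174.7]
force: [-3.0, 0.3, 8.7]
opening: 0.0239
```

```bash
python3 -m pendant '[[0,0.0015,0.0001,0,0,0,-1],[0,0.003,0.0002,0,0,0,-1],[0,0.0045,0.0003,0,0,0,-1],[0,0.006,0.0003,0,0,0,-1]]'
```

```text
clock: 14.98
tool_pos: [0.4931, 0.0357, 0.0819]
orientation: [180.0, 0.1, 174.7]
force: [-3.0, -0.1, 11.8]
opening: 0.0241
```

```bash
python3 -m pendant '[[0,0.0015,0,0,0,0,-1],[0,0.003,0,0,0,0,-1],[0,0.0045,0,0,0,0,-1],[0,0.006,0,0,0,0,-1]]'
```

```text
clock: 15.48
tool_pos: [0.4934, 0.041, 0.0819]
orientation: [-180.0, 0.0, 174.7]
force: [-1.9, -3.1, 10.5]
opening: 0.024
```

```bash
python3 -m pendant '[[0,0.0015,0.0001,0,0,0,-1],[0,0.003,0.0001,0,0,0,-1],[0,0.0045,0.0001,0,0,0,-1],[0,0.006,0.0001,0,0,0,-1],[0,0.0075,0.0001,0,0,0,-1]]'
```

```text
clock: 16.1
tool_pos: [0.4943, 0.0491, 0.0818]
orientation: [180.0, 0.1, 174.7]
force: [-2.5, 0.3, 9.2]
opening: 0.0237
```

```bash
python3 -m pendant '[[0,0.0015,0,0,0,0,-1],[0,0.003,0,0,0,0,-1],[0,0.0045,0,0,0,0,-1],[0,0.006,0,0,0,0,-1],[0,0.0075,0,0,0,0,-1]]'
```

```text
clock: 16.73
tool_pos: [0.495, 0.0566, 0.0818]
orientation: [180.0, 0.1, 174.7]
force: [-1.8, -0.6, 8.0]
opening: 0.024
```

```bash
python3 -m pendant '[[0,0.001,0.0002,0,0,0,-1],[0,0.0025,0.0003,0,0,0,-1],[0,0.004,0.0004,0,0,0,-1],[0,0.0055,0.0004,0,0,0,-1],[0,0.007,0.0004,0,0,0,-1]]'
```

```text
clock: 17.35
tool_pos: [0.4958, 0.0637, 0.0815]
orientation: [180.0, 0.1, 174.7]
force: [-2.4, 0.1, 10.0]
opening: 0.0236
```

```bash
python3 -m pendant '[[0,0.0015,0,0,0,0,-1],[0,0.003,0.0001,0,0,0,-1],[0,0.0045,0.0001,0,0,0,-1],[0,0.006,0.0001,0,0,0,-1],[0,0.0075,0.0001,0,0,0,-1]]'
```

```text
clock: 17.98
tool_pos: [0.4962, 0.0704, 0.0813]
orientation: [-180.0, 0.0, 174.7]
force: [-1.8, -3.5, 11.0]
opening: 0.0238
```

```bash
python3 -m pendant '[[0,0.0015,0,0,0,0,-1],[0,0.003,0.0001,0,0,0,-1],[0,0.0045,0.0001,0,0,0,-1],[0,0.006,0.0002,0,0,0,-1],[0,0.0075,0.0002,0,0,0,-1]]'
```

```text
clock: 18.6
tool_pos: [0.4972, 0.0785, 0.0812]
orientation: [180.0, 0.1, 174.7]
force: [-2.5, -1.0, 9.4]
opening: 0.0234
```

```bash
python3 -m pendant '[[0,0.0015,0,0,0,0,-1],[0,0.003,0.0001,0,0,0,-1],[0,0.0045,0.0001,0,0,0,-1],[0,0.006,0.0002,0,0,0,-1],[0,0.0075,0.0002,0,0,0,-1]]'
```

```text
clock: 19.23
tool_pos: [0.4979, 0.0861, 0.081]
orientation: [180.0, 0.1, 174.7]
force: [-2.3, -0.4, 10.2]
opening: 0.0237
```

```bash
python3 -m pendant '[[0,0.0015,0.0001,0,0,0,-1],[0,0.003,0.0001,0,0,0,-1],[0,0.0045,0.0002,0,0,0,-1],[0,0.006,0.0002,0,0,0,-1],[0,0.0075,0.0002,0,0,0,-1]]'
```

```text
clock: 19.85
tool_pos: [0.4986, 0.0936, 0.0808]
orientation: [180.0, 0.1, 174.7]
force: [-1.8, 0.6, 10.4]
opening: 0.0237
```

```bash
python3 -m pendant '[[0,0.0015,0,0,0,0,-1],[0,0.003,0.0001,0,0,0,-1],[0,0.0045,0.0001,0,0,0,-1],[0,0.006,0.0002,0,0,0,-1],[0,0.0075,0.0002,0,0,0,-1]]'
```

```text
clock: 20.48
tool_pos: [0.499, 0.1003, 0.0805]
orientation: [-180.0, 0.0, 174.7]
force: [-1.5, -4.0, 11.0]
opening: 0.0239
```

```bash
python3 -m pendant '[[0,0.0015,0,0,0,0,-1],[0,0.003,0.0001,0,0,0,-1],[0,0.0045,0.0001,0,0,0,-1],[0,0.006,0.0002,0,0,0,-1],[0,0.0075,0.0002,0,0,0,-1]]'
```

```text
clock: 21.1
tool_pos: [0.5, 0.1085, 0.0804]
orientation: [180.0, 0.1, 174.7]
force: [-2.7, -0.7, 9.7]
opening: 0.0236
```

```bash
python3 -m pendant '[[0,0.0015,0.0001,0,0,0,-1],[0,0.003,0.0002,0,0,0,-1],[0,0.0045,0.0002,0,0,0,-1],[0,0.006,0.0003,0,0,0,-1],[0,0.0075,0.0003,0,0,0,-1]]'
```

```text
clock: 21.72
tool_pos: [0.5008, 0.1161, 0.0802]
orientation: [180.0, 0.1, 174.7]
force: [-2.8, 0.1, 9.9]
opening: 0.024
```

```bash
python3 -m pendant '[[0,0.0015,0.0001,0,0,0,-1],[0,0.003,0.0002,0,0,0,-1],[0,0.0045,0.0002,0,0,0,-1],[0,0.006,0.0003,0,0,0,-1],[0,0.0075,0.0003,0,0,0,-1]]'
```

```text
clock: 22.35
tool_pos: [0.5015, 0.1236, 0.0799]
orientation: [180.0, 0.1, 174.7]
force: [-2.2, 0.0, 10.3]
opening: 0.0236
```

```bash
python3 -m pendant '[[0,0.0015,0,0,0,0,-1],[0,0.003,0.0001,0,0,0,-1],[0,0.0045,0.0001,0,0,0,-1],[0,0.006,0.0002,0,0,0,-1],[0,0.0075,0.0002,0,0,0,-1]]'
```

```text
clock: 22.98
tool_pos: [0.5018, 0.1302, 0.0795]
orientation: [-180.0, 0.0, 174.7]
force: [-0.7, -3.4, 9.7]
opening: 0.0238
```

```bash
python3 -m pendant '[[0,0.0015,0.0001,0,0,0,-1],[0,0.003,0.0002,0,0,0,-1],[0,0.0045,0.0002,0,0,0,-1],[0,0.006,0.0003,0,0,0,-1],[0,0.0075,0.0003,0,0,0,-1]]'
```

```text
clock: 23.6
tool_pos: [0.5029, 0.1385, 0.0795]
orientation: [180.0, 0.1, 174.7]
force: [-1.4, -0.6, 10.2]
opening: 0.0237
```

```bash
python3 -m pendant '[[0,0.0015,0.0001,0,0,0,-1],[0,0.003,0.0002,0,0,0,-1],[0,0.0045,0.0002,0,0,0,-1],[0,0.006,0.0003,0,0,0,-1],[0,0.0075,0.0003,0,0,0,-1]]'
```

```text
clock: 24.22
tool_pos: [0.5037, 0.1461, 0.0792]
orientation: [179.9, 0.1, 174.7]
force: [-1.9, -0.3, 8.9]
opening: 0.0235
```

```bash
python3 -m pendant '[[0,0.0015,0.0002,0,0,0,-1],[0,0.003,0.0003,0,0,0,-1],[0,0.0045,0.0004,0,0,0,-1],[0,0.006,0.0004,0,0,0,-1],[0,0.0075,0.0004,0,0,0,-1]]'
```

```text
clock: 24.85
tool_pos: [0.5044, 0.1536, 0.0788]
orientation: [179.9, 0.1, 174.7]
force: [-1.6, -0.2, 11.5]
opening: 0.0239
```

```bash
python3 -m pendant '[[0,0.0015,0,0,0,0,-1],[0,0.003,0.0001,0,0,0,-1],[0,0.0045,0.0001,0,0,0,-1],[0,0.006,0.0002,0,0,0,-1],[0,0.0075,0.0002,0,0,0,-1]]'
```

```text
clock: 25.48
tool_pos: [0.5045, 0.16, 0.0784]
orientation: [-180.0, 0.0, 174.7]
force: [-0.8, -4.2, 10.5]
opening: 0.0239
```

```bash
python3 -m pendant '[[0,0.0015,0.0001,0,0,0,-1],[0,0.003,0.0002,0,0,0,-1],[0,0.0045,0.0002,0,0,0,-1],[0,0.006,0.0003,0,0,0,-1],[0,0.0075,0.0003,0,0,0,-1]]'
```

```text
clock: 26.1
tool_pos: [0.5057, 0.1684, 0.0783]
orientation: [179.9, 0.1, 174.7]
force: [-1.2, -0.7, 9.1]
opening: 0.0238
```

```bash
python3 -m pendant '[[0,0.0015,0.0001,0,0,0,-1],[0,0.003,0.0002,0,0,0,-1],[0,0.0045,0.0002,0,0,0,-1],[0,0.006,0.0003,0,0,0,-1],[0,0.0075,0.0003,0,0,0,-1]]'
```

```text
clock: 26.72
tool_pos: [0.5065, 0.1761, 0.078]
orientation: [179.9, 0.1, 174.7]
force: [-0.5, -0.2, 9.5]
opening: 0.0238
```

```bash
python3 -m pendant '[[0,0.0015,0.0001,0,0,0,-1],[0,0.003,0.0002,0,0,0,-1],[0,0.0045,0.0003,0,0,0,-1],[0,0.006,0.0004,0,0,0,-1],[0,0.0075,0.0005,0,0,0,-1],[0,0.008,0.0005,0,0,0,-1],[0,0.008,0.0005,0,0,0,-1]]'
python3 - <<'E'
from h import *
w=snapshot("wrist")["image"];cv2.imwrite("pics/w6.png",w)
s=snapshot("scene")["image"];cv2.imwrite("pics/s6.png",cv2.resize(s[130:280,300:480],None,fx=4.4,fy=4,interpolation=cv2.INTER_CUBIC))
print(ctrl.get_obs()["force"])
E
```

```text
clock: 27.6
tool_pos: [0.5073, 0.1841, 0.0776]
orientation: [179.9, 0.1, 174.8]
force: [-1.7, -0.1, 10.0]
opening: 0.0235
[-1.49599726  0.09179263 10.3517332 ]
```

View pics/w6.png

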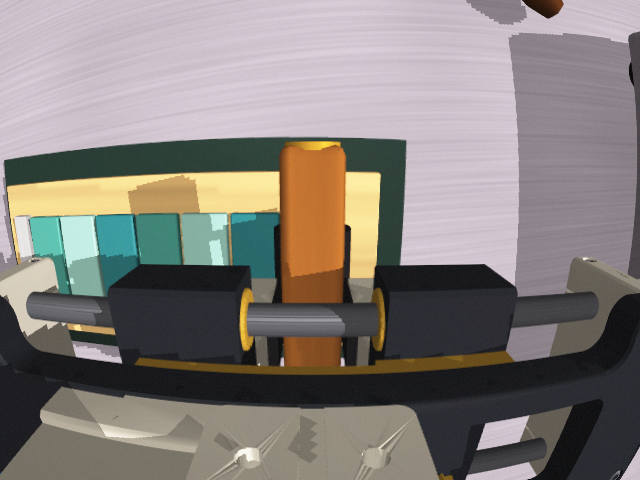

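View pics/s6.png

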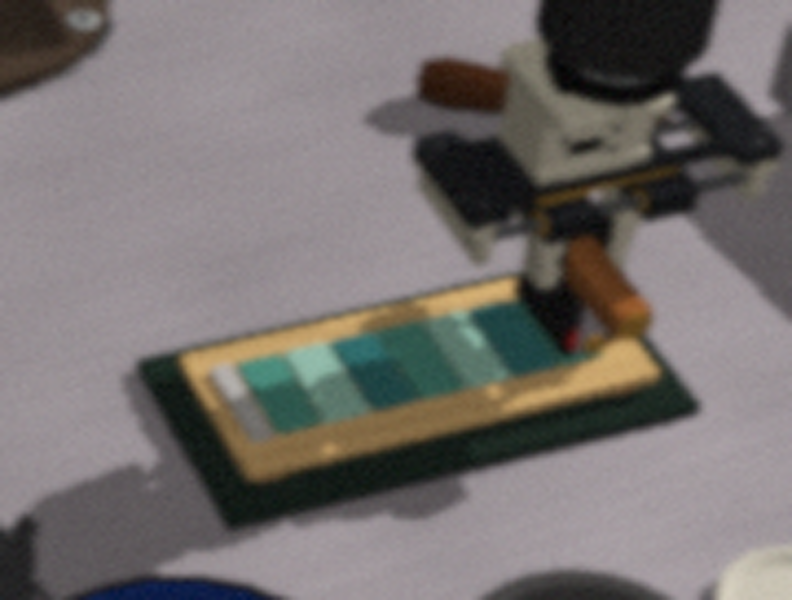

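```bash
python3 -m pendant '[[0,0.001,0.0002,0,0,0,-1],[0,0.001,0.0002,0,0,0,-1],[0,0.001,0.0002,0,0,0,-1]]'
```

```text
clock: 28.08
tool_pos: [0.5074, 0.1852, 0.0775]
orientation: [179.9, 0.1, 174.7]
force: [-2.1, 0.6, 10.7]
opening: 0.0239
```

```bash
python3 -m pendant '[[0,0.001,0,0,0,0,-1],[0,0.001,0,0,0,0,-1],[0,0.001,0,0,0,0,-1]]'
```

```text
clock: 28.45
tool_pos: [0.5075, 0.1862, 0.0774]
orientation: [179.9, 0.1, 174.7]
force: [-2.3, 0.2, 10.3]
opening: 0.0237
```

```bash
python3 -m pendant '[[0,0,-0.001,0,0,0,-1],[0,0,-0.004,0,0,0,-1],[0,0,-0.012,0,0,0,-1],[0,0,-0.024,0,0,0,-1],[0,0,-0.04,0,0,0,-1],[0,0,-0.056,0,0,0,-1],[0,0,-0.07,0,0,0,-1],[0,0,-0.08,0,0,0,-1],[0,0,-0.086,0,0,0,-1],[0,0,-0.088,0,0,0,-1],[0,0,-0.088,0,0,0,-1]]'
python3 - <<'E'
from h import *
w=snapshot("wrist")["image"];cv2.imwrite("pics/w7.png",w)
cv2.imwrite("pics/w7c.png",cv2.resize(w[150:300,0:330],None,fx=2.4,fy=2.4,interpolation=cv2.INTER_CUBIC))
a=cv2.imread("pics/w4.png")
for n,x in(("bar",(135,240,262,362)),):
  A=a[x[0]:x[1],x[2]:x[3]];B=w[x[0]:x[1],x[2]:x[3]]
  cv2.imwrite("pics/cmp7.png",np.hstack([cv2.resize(A,None,fx=4,fy=4),cv2.resize(B,None,fx=4,fy=4)]))
go([.5135,-.2145,.165],-179.2)
E
```

```text
clock: 29.82
tool_pos: [0.5063, 0.1853, 0.164]
orientation: [-180.0, -0.0, 174.7]
force: [-0.6, 0.5, -3.6]
opening: 0.024
pos [0.5062 0.1853 0.1638] rpy [-1.7997e+02 -4.0000e-02  1.7471e+02] t 29.88
shift [-0.0441 -0.3974 -0.001 ] turn [-0.0004 -0.0007 -0.1063]
```

View pics/cmp7.png

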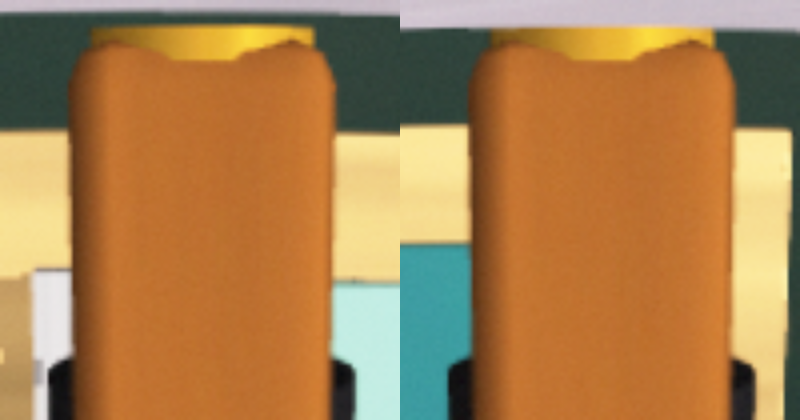

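View pics/w7c.png

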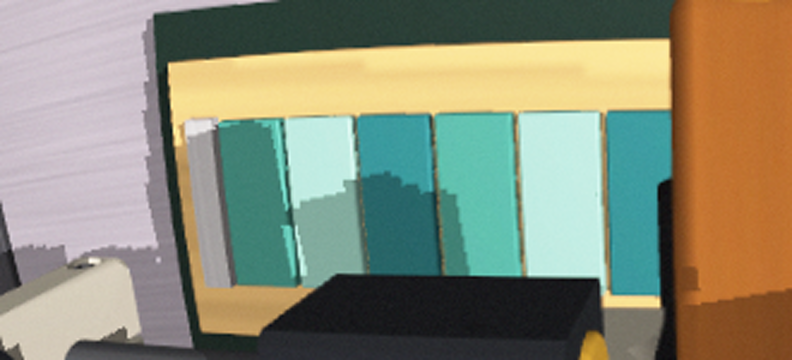

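```bash
python3 - <<'E'
import cv2
w=cv2.imread("pics/w7.png")
cv2.imwrite("pics/w7d.png",cv2.resize(w[190:275,65:175],None,fx=7,fy=7,interpolation=cv2.INTER_CUBIC))
E
```

```text
(no output)
```

View pics/w7d.png

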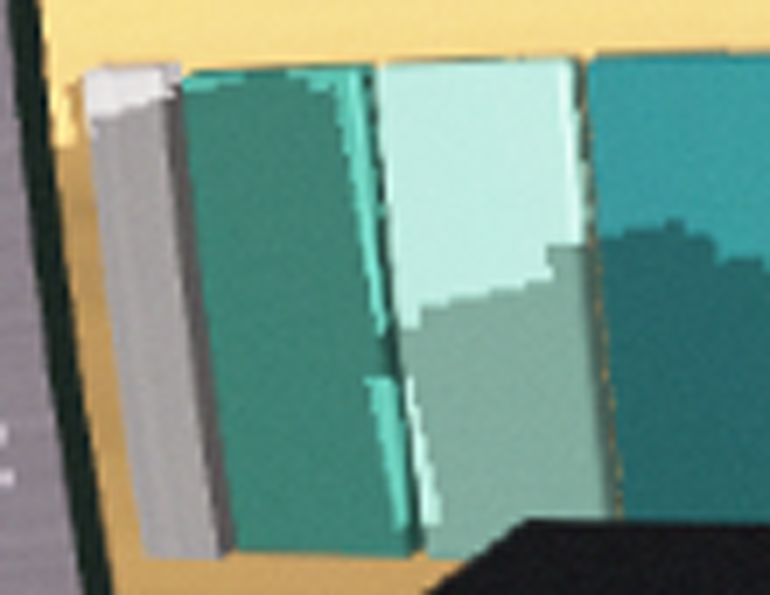

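```bash
python3 - <<'E'
import cv2,numpy as np
L={n:cv2.imread(f"pics/{n}.png") for n in("w1","w4","w5","w6","w7")}
for n in L:
    im=L[n]; out=[]
    hsv=cv2.cvtColor(im,cv2.COLOR_BGR2HSV)
    for r in(160,180,200,215,230):
        row=im[r-2:r+3,255:370].astype(float).mean(0); 
        q=row[:,2]-row[:,0]*1.0  # red-blue
        q2=row@[0.1,-.2,.0]
        h=row[:,0]/(row[:,2]+1)  # blue/red low on wood
        m=h<0.33
        idx=np.where(m)[0]; 
        # wood colour distance to bar median
        out.append((255+idx.min(),255+idx.max()) if len(idx) else None)
    print(n,out)
a=cv2.cvtColor(L["w4"],cv2.COLOR_BGR2GRAY)
for n in("w5","w6","w7"):
    b=cv2.cvtColor(L[n],cv2.COLOR_BGR2GRAY)
    m=np.zeros_like(a);m[139:258,283:342]=255
    W=np.eye(2,3,dtype=np.float32)
    try:
        cc,W=cv2.findTransformECC(a,b,W,cv2.MOTION_AFFINE,(3,200,1e-7),m,3);print(n,cc,W.round(4).tolist())
        for p in((312,150),(283,200),(342,200)):print((W@[*p,1]-p).round(2))
    except Exception as e:print(n,e)
E
```

```text
w1 [None, (np.int64(301), np.int64(327)), (np.int64(301), np.int64(327)), (np.int64(301), np.int64(328)), (np.int64(301), np.int64(328))]
w4 [(np.int64(280), np.int64(344)), (np.int64(280), np.int64(344)), (np.int64(280), np.int64(344)), (np.int64(281), np.int64(343)), (np.int64(280), np.int64(344))]
w5 [(np.int64(279), np.int64(345)), (np.int64(280), np.int64(344)), (np.int64(280), np.int64(344)), (np.int64(281), np.int64(344)), (np.int64(280), np.int64(344))]
w6 [(np.int64(280), np.int64(345)), (np.int64(280), np.int64(344)), (np.int64(280), np.int64(344)), (np.int64(281), np.int64(344)), (np.int64(280), np.int64(344))]
w7 [(np.int64(279), np.int64(344)), (np.int64(280), np.int64(344)), (np.int64(280), np.int64(344)), (np.int64(281), np.int64(344)), (np.int64(281), np.int64(344))]
w5 0.998431001413705 [[1.000100016593933, -0.0003000000142492354, 0.045499999076128006], [0.0, 1.0023000240325928, -0.3271999955177307]]
[0.02 0.03]
[0.01 0.15]
[0.01 0.15]
w6 0.9952130380270656 [[0.9934999942779541, -0.009499999694526196, 3.4135000705718994], [0.00279999990016222, 0.9980000257492065, -0.6057000160217285]]
[-0.05 -0.04]
[-0.33 -0.21]
[-0.72 -0.05]
w7 OpenCV(4.12.0) /io/opencv/modules/video/src/ecc.cpp:589: error: (-7:Iterations do not converge) The algorithm stopped before its convergence. The correlation is going to be minimized. Images may be uncorrelated or non-overlapped in function 'findTransformECC'
```

```bash
python3 -m pendant '[[-0.002,-0.02,-0.001,0,0,-0.005,-1],[-0.006,-0.055,-0.001,0,0,-0.015,-1],[-0.011,-0.1,-0.001,0,0,-0.027,-1],[-0.016,-0.145,-0.001,0,0,-0.04,-1],[-0.021,-0.19,-0.001,0,0,-0.052,-1],[-0.026,-0.235,-0.001,0,0,-0.063,-1],[-0.031,-0.28,-0.001,0,0,-0.075,-1],[-0.036,-0.325,-0.001,0,0,-0.087,-1],[-0.04,-0.365,-0.001,0,0,-0.098,-1],[-0.043,-0.388,-0.001,0,0,-0.106,-1],[-0.044,-0.3974,-0.001,0,0,-0.106,-1],[-0.044,-0.3974,-0.001,0,0,-0.106,-1]]'
python3 - <<'E'
from h import *
w=snapshot("wrist")["image"];cv2.imwrite("pics/w8.png",w)
go([.5135,-.2145,.0655],-179.2)
E
```

```text
clock: 31.38
tool_pos: [0.5131, -0.2149, 0.1649]
orientation: [180.0, -0.0, -179.3]
force: [-0.0, -0.1, -3.0]
opening: 0.0234
pos [ 0.5133 -0.2143  0.165 ] rpy [ 1.7999e+02 -3.0000e-02 -1.7925e+02] t 31.43
shift [-0.0002 -0.0002  0.0995] turn [ 0.0002 -0.0005 -0.0008]
```

View pics/w8.png

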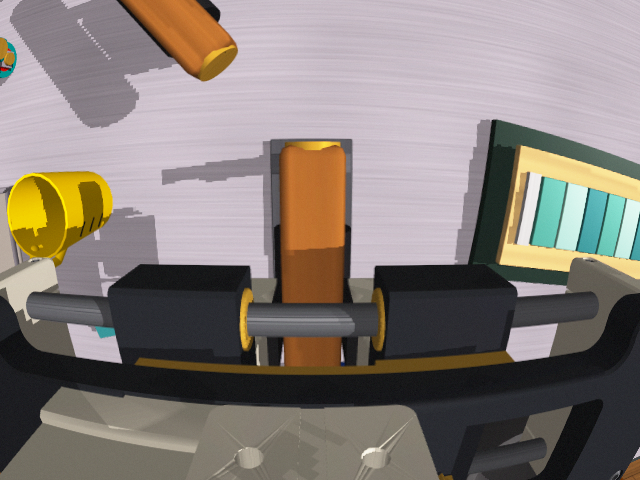

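```bash
python3 - <<'E'
import cv2
w=cv2.imread("pics/w8.png");a=cv2.imread("pics/w1.png")
cv2.imwrite("pics/w8c.png",cv2.resize(w[160:275,505:640],None,fx=5,fy=5,interpolation=cv2.INTER_CUBIC))
cv2.imwrite("pics/w1c.png",cv2.resize(a[165:265,480:640],None,fx=4.5,fy=4.5,interpolation=cv2.INTER_CUBIC))
E
```

```text
(no output)
```

View pics/w8c.png

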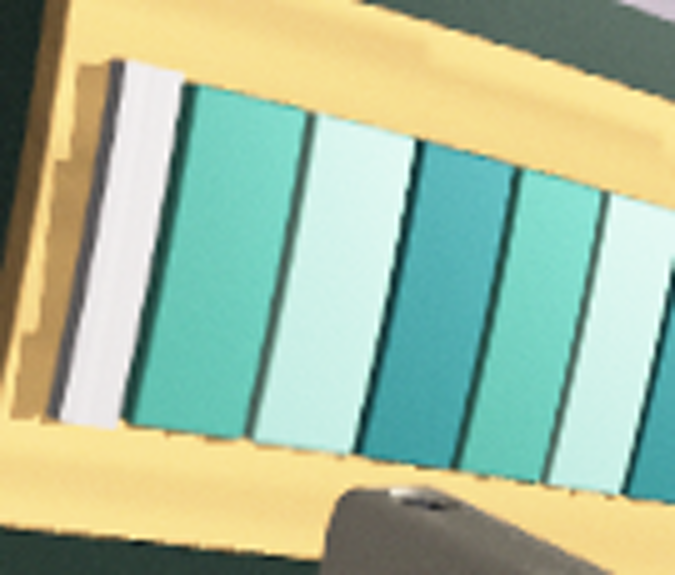

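View pics/w1c.png

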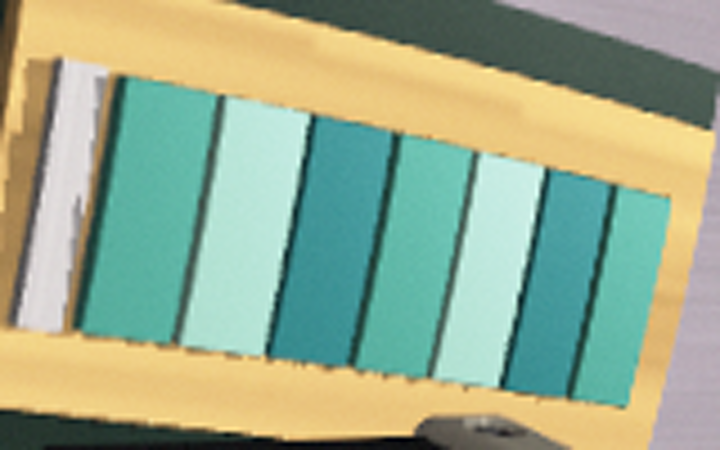

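Before rolling, bare board and tile shadow showed beside the trim (w1c, 75,290). Now that gap is closed and the tiles line up evenly (w8c). The bar is parallel to the rest and centred over it, so I'll lower it.

```bash
python3 -m pendant '[[0,0,0.005,0,0,0,-1],[0,0,0.018,0,0,0,-1],[0,0,0.035,0,0,0,-1],[0,0,0.052,0,0,0,-1],[0,0,0.068,0,0,0,-1],[0,0,0.08,0,0,0,-1],[0,0,0.088,0,0,0,-1],[0,0,0.093,0,0,0,-1],[0,0,0.0965,0,0,0,-1],[0,0,0.0985,0,0,0,-1],[0,0,0.099,0,0,0,-1]]'
```

```text
clock: 32.8
tool_pos: [0.5138, -0.2144, 0.0664]
orientation: [-180.0, 0.0, -179.2]
force: [0.4, -0.2, -3.0]
opening: 0.0237
```

```bash
python3 -m pendant '[[0,0,0.0004,0,0,0,-1],[0,0,0.0008,0,0,0,-1],[0,0,0.001,0,0,0,-1]]'
```

```text
clock: 33.17
tool_pos: [0.5137, -0.2144, 0.0653]
orientation: [-180.0, 0.0, -179.2]
force: [-0.0, 1.0, -2.8]
opening: 0.0235
```

```bash
python3 -m pendant '[[0,0,0.0003,0,0,0,-1],[0,0,0.0006,0,0,0,-1],[0,0,0.0008,0,0,0,-1]]'
```

```text
clock: 33.55
tool_pos: [0.5137, -0.2144, 0.0644]
orientation: [180.0, -0.0, -179.2]
force: [-1.2, -0.2, -3.4]
opening: 0.0238
```

```bash
python3 -m pendant '[[0,0,0.0002,0,0,0,-1],[0,0,0.0004,0,0,0,-1],[0,0,0.0004,0,0,0,-1]]'
```

```text
clock: 33.92
tool_pos: [0.5137, -0.2144, 0.0641]
orientation: [180.0, 0.0, -179.2]
force: [-0.7, 0.7, -1.9]
opening: 0.0237
```

```bash
python3 -m pendant '[[0,0,0.0002,0,0,0,-1],[0,0,0.0003,0,0,0,-1],[0,0,0.0003,0,0,0,-1]]'
```

```text
clock: 34.3
tool_pos: [0.5137, -0.2144, 0.0641]
orientation: [-180.0, 0.0, -179.2]
force: [-2.2, 0.5, 3.7]
opening: 0.0238
```

```bash
python3 -m pendant '[[0,0,0.0002,0,0,0,-1],[0,0,0.0003,0,0,0,-1]]'
```

```text
clock: 34.55
tool_pos: [0.5137, -0.2144, 0.064]
orientation: [-180.0, 0.0, -179.2]
force: [-3.6, 2.6, 6.9]
opening: 0.024
```

```bash
python3 -m pendant '[[0,0,-0.0003,0,0,0,-1],[0,0,-0.0004,0,0,0,-0.4],[0,0,-0.0004,0,0,0,-0.2],[0,0,-0.0004,0,0,0,0],[0,0,-0.0004,0,0,0,0.2],[0,0,-0.0004,0,0,0,0.5],[0,0,-0.0004,0,0,0,1],[0,0,-0.0004,0,0,0,1],[0,0,-0.0004,0,0,0,1],[0,0,-0.0004,0,0,0,1],[0,0,-0.0004,0,0,0,1]]'
python3 - <<'E'
from h import *
w=snapshot("wrist")["image"];cv2.imwrite("pics/w9.png",w);print(ctrl.get_obs()["opening"],ctrl.get_obs()["force"])
E
```

```text
clock: 35.92
tool_pos: [0.5137, -0.2144, 0.0638]
orientation: [180.0, -0.0, -179.2]
force: [0.1, -0.4, -1.0]
opening: 0.0876
0.08777536393070921 [1.00674431 0.90315735 0.35606595]
```

View pics/w9.png

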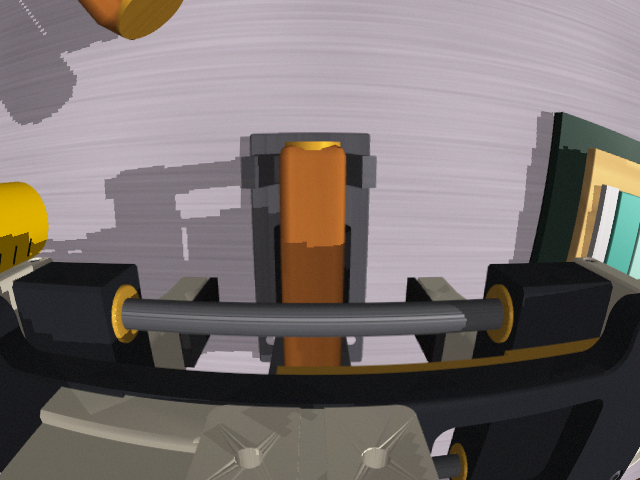

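```bash
python3 -m pendant '[[0,0,-0.005,0,0,0,1],[0,0,-0.02,0,0,0,1],[0,0,-0.045,0,0,0,1],[0,0,-0.075,0,0,0,1],[0,0,-0.105,0,0,0,1],[0,0,-0.135,0,0,0,1],[0,0,-0.16,0,0,0,1],[0,0,-0.175,0,0,0,1],[0,0,-0.18,0,0,0,1],[0,0,-0.18,0,0,0,1]]'
python3 - <<'E'
from h import *
import pickle
o=ctrl.get_obs();w=snapshot("wrist");pickle.dump((o,w),open("w10.pkl","wb"));cv2.imwrite("pics/w10.png",w["image"])
a=w["image"]; 
cv2.imwrite("pics/w10c.png",np.hstack([cv2.resize(a[125:285,430:640],None,fx=2.5,fy=2.5),cv2.resize(a[145:305,255:365],None,fx=2.5,fy=2.5)]))
s=snapshot("scene")["image"];cv2.imwrite("pics/s10.png",s)
print(o["clock"],o["tool_pos"],o["force"])
E
```

```text
clock: 37.22
tool_pos: [0.5135, -0.2143, 0.2436]
orientation: [180.0, -0.0, -179.2]
force: [-0.6, 0.4, 0.6]
opening: 0.0877
37.225 [ 0.51348424 -0.21426867  0.24357263] [-0.55242211  0.35987674  0.6082871 ]
```

View pics/w10c.png

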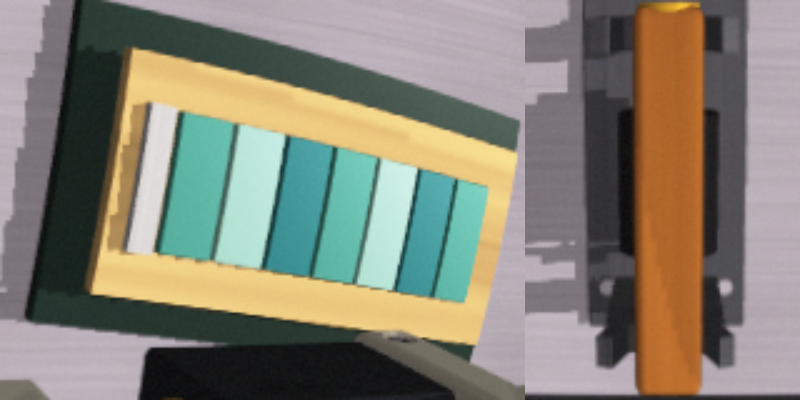

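View pics/s10.png

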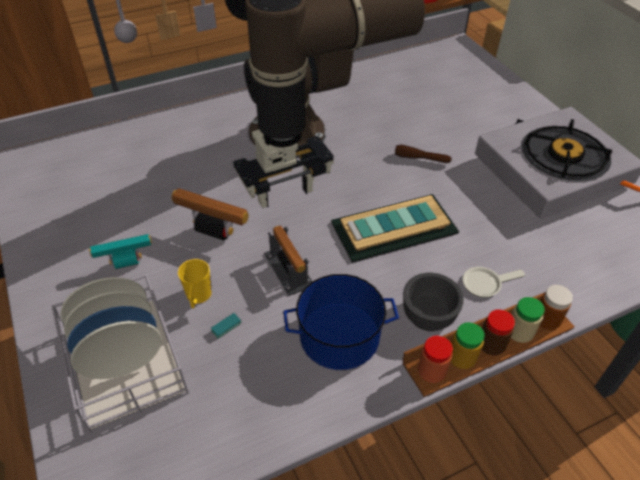

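```bash
python3 -c "
from plant import ctrl
print(ctrl.close_job())"
```

```text
the job is handed in; nothing more can be done
None
```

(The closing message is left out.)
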